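Uncap the sprayer gun and hold its trigger squeezed home

TASK

The garden sprayer's gun is parked nozzle-up in its dock and still has pressure in it. Lift the loose cap off the nozzle and stand it, open end down, on the floor of the terracotta saucer and let go of it; only then press the trigger lever down against its spring all the way to its stop, and finish still holding it there with the fingers (do not let it spring back). Leave the saucer and everything else on the cart where it is.

Things in the scene. Friction and masses are not known exactly. Their poses are not given: they have to be found in the camera images.
- sprayer: Spray gun fixed in a dock. Origin: on the cart surface under the nozzle axis; z up; grip and trigger point along its -x. Base plate x -175 to 35 mm, 66 wide, 12 high. Barrel 36 across to z 140, shoulder disc 46 across z 140 to 150, brass nozzle 22 across z 150 to 185. Level grip bar 28 wide, top at z 84, x -12 to -152. Yaw within 0.5 of the world frame (grip towards the robot).
- nozzle_tip (a point): Tip of the nozzle, on its axis, 185 mm above the cart.
- trigger_pivot (a point): Trigger hinge axis: 22 mm from the nozzle axis towards the grip (sprayer -x), 108 mm above the cart. The hinge is level, along the sprayer's y axis.
- trigger_pad (a point): Point on the middle of the upper face of the trigger lever, 100 mm out from the hinge; moves with the lever. The lever is an aluminium bar 24 mm wide, 8 mm thick; its centre line passes through the hinge, the upper face is 4 mm above that line. It ends in a roll 12 mm thick, 119 to 131 mm from the hinge, standing 4 mm proud of the upper face.
- trigger (a joint): Trigger lever angle (rad). 0: at rest, lever points along sprayer -x and 0.70 rad up from level. Grows as it is pressed down. 0.70: at its stop, lever level above the grip. Return spring: pressing at the pad takes about 2.5 N at the start, 7 N at the stop; let go, it springs back to 0.
- cap: Loose grey plastic cap, round, 36 mm across (33 at the very top), 50 mm high, closed top 8 mm thick, bore 29 mm across, 42 mm deep, about 30 g. Origin: centre of its open lower rim; z along its axis towards the closed top. At the start it sits over the nozzle with its rim on the shoulder (origin 150 mm above the cart, top at 200 mm).
- saucer: Loose round shallow terracotta saucer, 160 mm across, 16 mm high, flat floor 6 mm thick and about 130 mm across. Origin: centre of its underside. It stands left or right of the sprayer.
- pot: Bystander: empty terracotta flowerpot, 104 mm across at the top, 80 mm high. Origin: centre of its underside.
- watering_can: Bystander: empty yellow plastic watering can, body 140 mm across, 150 mm high, with spout and handle, at the left of the cart. Origin: centre of its underside.
- trowel: Bystander: aluminium trowel with wooden handle, 305 mm long, lying at the right. Origin: on the cart under the neck.
- marker: Bystander: wooden plant marker stick, 160 x 20 x 5 mm, lying left of the sprayer, beyond the saucer or pot. Origin: centre of its underside.
- feed_bottle: Bystander: plant feed bottle, 64 mm across, 170 mm high, standing behind the sprayer to the right. Origin: centre of its underside.
- seed_tin: Bystander: closed round aluminium tin, 72 mm across, 55 mm high, standing behind the sprayer to the left. Origin: centre of its underside.
Things that resemble listed ones, but are neither listed nor needed, are in the scene too. Several things have the shape of the cap; the one meant has the colours described above.

How it is judged:
By the outcome, as a careful person would: the job done as asked, in the order asked, and still so for the second after the job is handed in, while the arm keeps its last pose, push and grip.
It also fails if it takes over 58 s, if anything falls off the work surface, if the arm or the gripper's body presses on something with over 40 N, if the wrist force passes 120 N, or if a joint passes its speed limit or range.

ROBOT

A 6-joint arm with a two-finger parallel gripper is mounted at the origin on the work surface. World frame = base frame: x ahead of the robot, y to its left, z up, the work surface at z = 0. Lengths are in m, angles in rad, forces in N, time in s.
With the tool pointing down it reaches from about 0.375 to 0.9 m from the base axis. Payload 3.1 kg.
Tool frame: the origin (TCP) lies on the centre line of the jaws, within the pads' length; the fingertips stand 25 mm ahead of it and the grasp point (between the pads) lies 6 mm ahead of it (manip.tip_extent is the distance from the TCP to the fingertips, in m); z points along the fingers, y is the line along which they close (so a half turn about z gives the same grasp; the last joint's range is limited). The gripper opens to 85 mm and grips with 20 to 120 N. Pads are 22 mm wide; open, the fingers measure 114 mm over their backs; the gripper's body (76 mm by 85 mm) begins 54 mm behind the grasp point. The pads swing forward as they close: fully open they stand 13 mm farther back than shut.
Start: joints at [1.113, 0.527, 1.433, -0, 1.181, -0.178], TCP at [0.172, 0.601, 0.256] pointing down, gripper open.
Joint ranges: [-3.08, 3.08], [-0.75, 2.2], [0.22, 2.44], [-1.43, 4.57], [0, 2.65], [-2.85, 2.85]. Speed limits (rad/s): [2.79, 2.79, 3.14, 3.14, 3.14, 3.14].

INTERFACE

Orientations are given as a unit quaternion [x, y, z, w].
In Python, from station import readout, imaging, order, manip gives the robot as it stands.
- The arm moves only by the tool move_arm, never from a script. Its argument "rows" is a list of rows, each a list of 7 numbers: the turn, a rotation vector about the tool's x, y, z in degrees, then the shift along the tool's x, y, z in mm, then the closure, from 0 (fully open) to 1 (shut). A call has 1 to 12 rows; each row is the pose to reach, as a shift and turn from the pose commanded when the call began, along the tool's axes at that moment; what a row does not reach only later rows make up. A row lasts 1/12 s, in which the tool goes at most 41.7 mm and 7.16 degrees, less where a joint would pass 70% of its speed; a pose out of reach is approached as far as the arm can. A call with a gripper value outside its range is refused whole. The fingers move at their own pace and stop on an object; "squeeze" is the grip in N (left out, the last holds). Time passes only in rows, so rows that repeat a pose let the fingers close. It gives the time, the measured TCP pose, the force, the opening and the grip force at its end, in the units of the state.
- readout.sense(): the state, without advancing time (a new reading comes with each control period).
- imaging.snapshot(name): name is "side" or "top"; returns a dict with "img" (420x560x3 uint8, red, green, blue), "z_map" (420x560 float32, m along the optical axis (not along the pixel's ray), 0 where there is no reading), "fovy" (degrees; the focal length in pixels is half the picture's height over the tangent of half this angle, whatever the lens; pixels are square), "cx", "cy" (the principal point, pixels), "rvec" (rotation vector, rad) and "tvec" (3), from world to camera coordinates, as OpenCV has them. Camera axes: x right, y down, z forward; pixel columns grow to the right and rows downward; lengths in m; the calibration is good to about 2 mm. A picture is of the moment at which its call begins.
- order.sign_off(): hands the job in; it is judged then, once.
The state is a dict: "t": time; "q": joint angles; "qd": joint speeds; "tau": joint torques, N m; "tcp_pos": TCP position; "tool_rot": TCP orientation; "force": force on the tool from outside, world axes, zero at the start; "ft_torque": the same for the moment, N m; "finger_gap": opening from 0.0 (shut) to 1.0 (fully open); "gripper_force": force on a finger pad.
Only numpy, scipy, OpenCV 4.12 (cv2) and the standard library are available. Lean on these libraries where they do the work, as an engineer would, in place of code of your own. Each camera call takes 0.05 s, during which the arm holds its last target. There are 200 camera calls.

## Working session

There is one attempt and no reset: what is moved stays moved. The work goes in short steps, Python scripts to look and compute and a tool call to move; the robot and the scene stay as the last step left them, time stands still between calls to the robot, and variables do not carry over. Pictures are saved under pics/ and viewed, at most 10 in all, crops included, and the job is handed in when it is done.

Besides the shell and the picture viewer there is one more tool, called after "Call:" as a command line: name --pt "numbers of a row" for each row, then --argument value for the rest. move_arm: Moves the arm, as the interface text tells. Its arguments: {"type":"object","properties":{"rows":{"type":"array"},"squeeze":{"type":"number"}},"required":["rows"]}

```bash
ls; mkdir -p pics; cat > h.py <<'E'
import numpy as np, cv2
from station import readout, imaging, order, manip
def snap(n,f):
    s=imaging.snapshot(n); cv2.imwrite(f"pics/{f}.png",s["img"][:,:,::-1]); np.save(f"pics/{f}.npy",s,allow_pickle=True); return s
def load(f): return np.load(f"pics/{f}.npy",allow_pickle=True).item()
def cam(s):
    f=s["img"].shape[0]/2/np.tan(np.radians(s["fovy"])/2)
    K=np.array([[f,0,s["cx"]],[0,f,s["cy"]],[0,0,1]])
    R=cv2.Rodrigues(np.array(s["rvec"],float))[0]; t=np.array(s["tvec"],float).ravel(); return K,R,t
def plane(s,uv,z):
    K,R,t=cam(s); uv=np.atleast_2d(uv); d=(R.T@np.linalg.inv(K)@np.c_[uv,np.ones(len(uv))].T).T; c=-R.T@t
    return c+d*((z-c[2])/d[:,2])[:,None]
def cloud(s):
    K,R,t=cam(s); z=s["z_map"]; v,u=np.mgrid[:z.shape[0],:z.shape[1]]
    p=np.stack([(u-K[0,2])/K[0,0]*z,(v-K[1,2])/K[1,1]*z,z],-1)
    return (p-t)@R
def proj(s,P):
    K,R,t=cam(s); return cv2.projectPoints(np.atleast_2d(np.array(P,float)),R,t,K,None)[0][:,0]
E
python3 - <<'E'
from h import *
for n in("top","side"):
    s=snap(n,n+"0"); print({k:s[k] for k in s if k not in("img","z_map")}, [k for k in s])
print(readout.sense(), manip.tip_extent,[a for a in dir(manip) if a[0]!='_'])
a=load("top0")["img"];b=load("side0")["img"]
E
```

```text
pics
{'fovy': 47.28340109844451, 'cx': 272.72209475441286, 'cy': 206.10349744704632, 'rvec': array([ 2.15820658, -2.18690348,  0.10391732]), 'tvec': array([0.02619059, 0.59256079, 1.58561476])} ['img', 'z_map', 'fovy', 'cx', 'cy', 'rvec', 'tvec']
{'fovy': 43.65678470044684, 'cx': 271.64642744120465, 'cy': 211.1809950254001, 'rvec': array([ 2.45165173, -0.2754611 ,  0.08998725]), 'tvec': array([-0.54495687,  0.1772848 ,  1.59220598])} ['img', 'z_map', 'fovy', 'cx', 'cy', 'rvec', 'tvec']
{'t': 0.1, 'q': array([ 1.11350338e+00,  5.28373053e-01,  1.43380511e+00, -5.72457308e-06,
        1.18137914e+00, -1.78520817e-01]), 'qd': array([ 7.37327042e-05, -2.70943408e-03, -4.43034125e-03, -1.01171723e-03,
        2.56494288e-04,  8.68052366e-06]), 'tau': array([-6.50000275e-04, -4.43303454e+01, -1.78585750e+01, -2.43842469e-04,
        3.88192871e-03,  1.83024603e-06]), 'tcp_pos': array([0.17169867, 0.60032359, 0.25542166]), 'tool_rot': array([ 1.38934015e-01,  9.90301153e-01, -9.33932809e-04, -3.04540881e-04]), 'force': array([-1.18602954, -0.0885155 , -0.5886424 ]), 'ft_torque': array([ 0.05468693,  0.00077853, -0.02882713]), 'gripper_force': 0.0, 'finger_gap': 0.9975168466414609} 0.025 ['PlanningError', 'tip_extent']
```

View pics/top0.png

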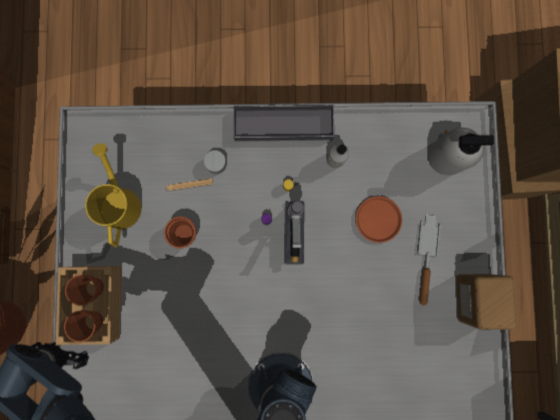

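View pics/side0.png

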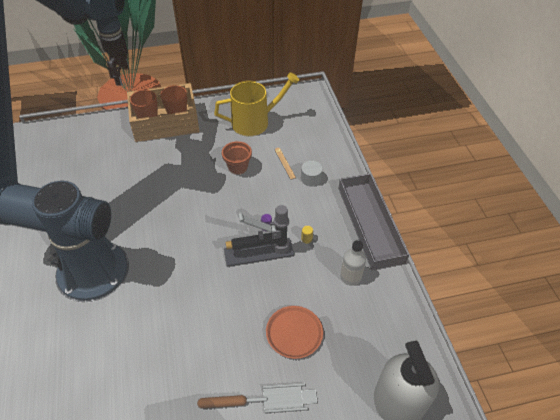

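The top view shows the sprayer at (295,232) with a grey cap on its nozzle at about (297,207), and the saucer at (379,219), to the robot's right. The side view shows the cap at (281,213), the lever at (255,222) and the saucer at (295,331).

Things that could be taken for the cap: the grey one on the nozzle, top (297,207); yellow (288,184); purple (266,218); and the seed tin (215,160), which is grey but larger. By its colour and place I choose the one on the nozzle. A close crop will check it.

```bash
python3 - <<'E'
from h import *
t=load("top0");s=load("side0")
a=cv2.resize(t["img"][165:275,245:345],None,fx=4,fy=4,interpolation=2)
b=cv2.resize(s["img"][180:290,200:300],None,fx=4,fy=4,interpolation=2)
cv2.imwrite("pics/crop0.png",np.hstack([a,b])[:,:,::-1])
for n,S in(("top",t),("side",s)):
    P=cloud(S); print(n,"valid",(S["z_map"]>0).mean())
    for nm,lo,hi,box in (("captop",.18,.215,(.4,.9,-.2,.15)),("saucer",.003,.03,None)):
        m=(P[...,2]>lo)&(P[...,2]<hi)&(S["z_map"]>0)
        if box: m&=(P[...,0]>box[0])&(P[...,0]<box[1])&(P[...,1]>box[2])&(P[...,1]<box[3])
        if nm=="saucer":
            h=cv2.cvtColor(S["img"],cv2.COLOR_RGB2HSV); m&=((h[...,0]<14)|(h[...,0]>172))&(h[...,1]>110)&(h[...,2]>80)&(P[...,1]<-.1)&(P[...,0]>.3)
        v,u=np.nonzero(m)
        if len(u):
            q=P[m]; print(nm,len(u),u.min(),u.max(),v.min(),v.max(),"mean",q.mean(0),"mid",(q.min(0)+q.max(0))/2,q.min(0),q.max(0))
E
```

```text
top valid 0.9957993197278912
captop 167 291 302 201 247 mean [ 0.53705144 -0.05242096  0.19653976] mid [ 0.52237736 -0.05305184  0.19405665] [ 0.45293686 -0.06973897  0.18003014] [ 0.59181785 -0.03636471  0.20808317]
saucer 1555 356 429 196 292 mean [ 0.53367729 -0.34973524  0.01052614] mid [ 0.4627497  -0.38100834  0.01649671] [ 0.3004776  -0.50017689  0.00301506] [ 0.6250218  -0.2618398   0.02997835]
side valid 0.9959183673469387
captop 197 238 287 205 222 mean [ 0.54027606 -0.05837146  0.19341666] mid [ 0.5217159  -0.05582047  0.19358394] [ 0.45254243 -0.07614349  0.18002806] [ 0.59088936 -0.03549744  0.20713981]
saucer 1882 214 322 306 404 mean [ 0.53412777 -0.34591509  0.00891185] mid [ 0.46184135 -0.38027403  0.01641361] [ 0.30035483 -0.49979533  0.00300175] [ 0.62332786 -0.26075273  0.02982546]
```

View pics/crop0.png

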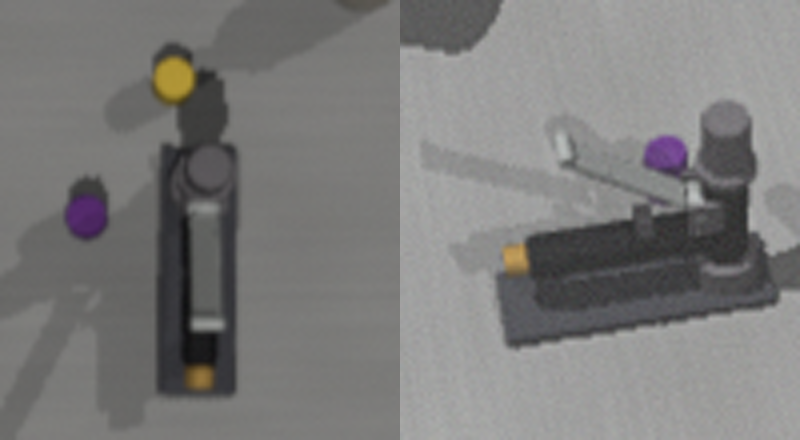

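The crop confirms the grey cap: its top sits on the nozzle at crop (209,168), which is top pixel (297,207). The lever is raised towards the robot, with its roll at crop (208,322). The yellow and purple ones are decoys standing beside the sprayer.

```bash
python3 - <<'E'
from h import *
S=[load("top0"),load("side0")]
for s in S:
    P=cloud(s)
    m=(P[...,2]>.19)&(P[...,2]<.215)&(abs(P[...,0]-.575)<.03)&(abs(P[...,1]+.05)<.04)
    v,u=np.nonzero(m); print("cap med",np.median(P[m],0),"px",u.mean(),v.mean(),"ray",plane(s,[(u.min()+u.max())/2,(v.min()+v.max())/2],.2), plane(s,[u.mean(),v.mean()],.2))
    # lever
    m=(P[...,2]>.112)&(P[...,2]<.215)&(P[...,0]>.43)&(P[...,0]<.55)&(abs(P[...,1]+.05)<.04)
    q=P[m]; x=q[:,0]; 
    for lo in np.arange(.43,.55,.02):
        k=(x>=lo)&(x<lo+.02)
        if k.sum(): print(round(lo,3),k.sum(),np.median(q[k],0).round(4),q[k,2].max().round(4))
    # base plate
    m=(P[...,2]>.008)&(P[...,2]<.018)&(P[...,0]>.35)&(P[...,0]<.65)&(abs(P[...,1]+.05)<.045)
    pts=P[m][:,:2].astype(np.float32)*1000; print("base",cv2.minAreaRect(pts))
    # saucer
    h=cv2.cvtColor(s["img"],cv2.COLOR_RGB2HSV)
    m=((h[...,0]<14)|(h[...,0]>172))&(h[...,1]>110)&(h[...,2]>60)&(abs(P[...,1]+.34)<.11)&(abs(P[...,0]-.54)<.11)
    c=max(cv2.findContours(m.astype(np.uint8),0,2)[0],key=cv2.contourArea)
    w=plane(s,c[:,0].astype(float)+0,.016)[:,:2]; print("saucer rim",cv2.fitEllipse((w*1000).astype(np.float32)))
    k=m&(np.hypot(P[...,0]-.545,P[...,1]+.342)<.05); print("floor z",np.median(P[k],0))
E
```

```text
cap med [ 0.57298415 -0.05416495  0.2003248 ] px 296.6697247706422 206.86238532110093 ray [[ 0.57428307 -0.05291377  0.2       ]] [[ 0.57318292 -0.05340401  0.2       ]]
0.45 46 [ 0.4592 -0.0512  0.1933] 0.202
0.47 52 [ 0.4806 -0.0506  0.1739] 0.1889
0.49 50 [ 0.4996 -0.0496  0.1571] 0.1697
0.51 48 [ 0.5206 -0.0516  0.1408] 0.1506
0.53 51 [ 0.5419 -0.0517  0.1242] 0.1355
base ((500.37213134765625, -50.10906982421875), (89.4438247680664, 291.28411865234375), 89.98519897460938)
saucer rim ((546.4013061523438, -338.4924621582031), (151.96939086914062, 154.65618896484375), 120.68048095703125)
floor z [ 0.54553319 -0.34192738  0.00696024]
cap med [ 0.57407829 -0.05867446  0.19773255] px 281.01785714285717 210.34821428571428 ray [[ 0.5729879  -0.06075137  0.2       ]] [[ 0.57316369 -0.06022874  0.2       ]]
0.45 55 [ 0.4604 -0.0558  0.191 ] 0.1996
0.47 52 [ 0.4796 -0.0564  0.173 ] 0.1832
0.49 53 [ 0.4999 -0.0574  0.154 ] 0.1675
0.51 47 [ 0.5202 -0.057   0.139 ] 0.1502
0.53 47 [ 0.5396 -0.0579  0.122 ] 0.1334
base ((517.7294311523438, -56.60697555541992), (67.91951751708984, 263.4189453125), 88.19025421142578)
saucer rim ((545.8866577148438, -339.11865234375), (152.04579162597656, 153.93136596679688), 39.799739837646484)
floor z [ 0.54505584 -0.34279207  0.00457525]
```

```bash
cat >> h.py <<'E'
from scipy.spatial.transform import Rotation as Ro
def delta(pos,tilt=0):
    "tool x towards the robot, y along world y, z down; tilt (deg) about tool y"
    s=readout.sense(); R=Ro.from_quat(s["tool_rot"])
    G=Ro.from_matrix(np.array([[-1,0,0],[0,1,0],[0,0,-1.]]))*Ro.from_euler("y",tilt,degrees=True)
    print("turn",np.degrees((R.inv()*G).as_rotvec()).round(2),"shift",(R.inv().apply(np.array(pos)-s["tcp_pos"])*1000).round(1))
    print("t",s["t"],"tcp",s["tcp_pos"].round(4),"F",s["force"].round(1),"gap",round(s["finger_gap"],3),s["gripper_force"])
E
python3 -c "
from h import *
delta([.573,-.054,.30])"
```

```text
turn [ -0.11  -0.04 -15.97] shift [-565.8 -518.7  -43.8]
t 0.1 tcp [0.1717 0.6003 0.2554] F [-1.2 -0.1 -0.6] gap 0.998 0.0
```

Call:
move_arm --pt "0 0 -16 -566 -519 -44 0" --pt "0 0 -16 -566 -519 -44 0" --pt "0 0 -16 -566 -519 -44 0" --pt "0 0 -16 -566 -519 -44 0" --pt "0 0 -16 -566 -519 -44 0" --pt "0 0 -16 -566 -519 -44 0" --pt "0 0 -16 -566 -519 -44 0" --pt "0 0 -16 -566 -519 -44 0" --pt "0 0 -16 -566 -519 -44 0" --pt "0 0 -16 -566 -519 -44 0" --pt "0 0 -16 -566 -519 -44 0" --pt "0 0 -16 -566 -519 -44 0"

```text
t: 1.1
tcp_pos: [0.4324, 0.1747, 0.2848]
tool_rot: [-0.0, 1.0, 0.0, -0.0]
force: [1.0, 0.7, -0.2]
finger_gap: 0.995
gripper_force: 0.0
```

```bash
python3 -c "
from h import *
delta([.573,-.054,.30]);print(readout.sense()['q'])"
```

```text
turn [ 0.   -0.03  0.02] shift [-140.5 -228.8  -15.3]
t 1.1 tcp [0.4324 0.1747 0.2848] F [ 1.   0.7 -0.2] gap 0.995 0.0
[ 1.43638392e-01  2.75137554e-01  1.78074267e+00  1.34475692e-04
  1.08615719e+00 -1.42753164e+00]
```

Call:
move_arm --pt "0 0 0 -140 -229 -15 0" --pt "0 0 0 -140 -229 -15 0" --pt "0 0 0 -140 -229 -15 0" --pt "0 0 0 -140 -229 -15 0" --pt "0 0 0 -140 -229 -15 0" --pt "0 0 0 -140 -229 -15 0" --pt "0 0 0 -140 -229 -15 0" --pt "0 0 0 -140 -229 -15 0" --pt "0 0 0 -140 -229 -15 0" --pt "0 0 0 -140 -229 -15 0" --pt "0 0 0 -140 -229 -15 0"

```text
t: 2.02
tcp_pos: [0.5709, -0.0508, 0.2994]
tool_rot: [-0.001, 1.0, 0.0, -0.001]
force: [0.5, -0.0, 0.3]
finger_gap: 1.001
gripper_force: 0.0
```

```bash
python3 - <<'E'
from h import *
delta([.573,-.054,.188])
s=snap("side","side1"); cv2.imwrite("pics/c1.png",cv2.resize(s["img"][120:290,180:380],None,fx=3.5,fy=3.5,interpolation=2)[:,:,::-1])
E
```

```text
turn [ 0.05 -0.1   0.11] shift [ -2.3  -3.3 111.4]
t 2.0167 tcp [ 0.5709 -0.0508  0.2994] F [ 0.5 -0.   0.3] gap 1.001 0.0
```

View pics/c1.png

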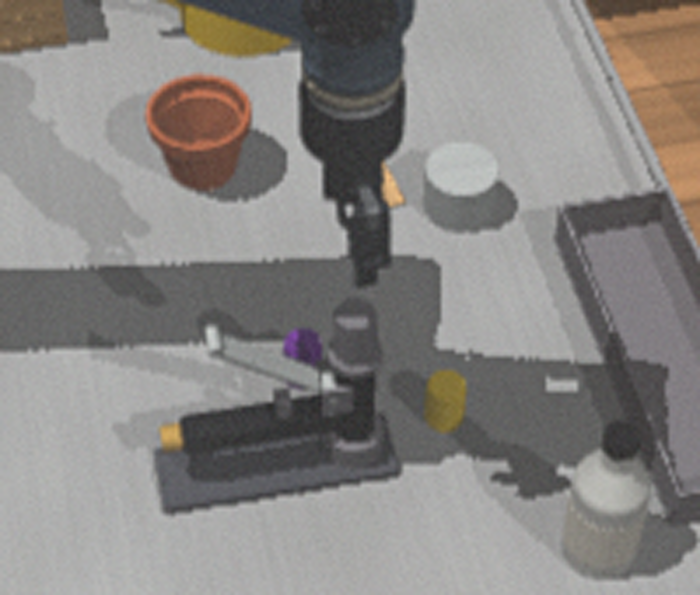

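The crop shows the open gripper just behind and above the cap at (355,330), with nothing in the way of the descent.

Call:
move_arm --pt "0 0 0 -1 -2 30 0" --pt "0 0 0 -1 -2 60 0" --pt "0 0 0 -1 -2 85 0" --pt "0 0 0 -1 -2 100 0" --pt "0 0 0 -1 -2 111 0" --pt "0 0 0 -1 -2 111 0" --pt "0 0 0 -1 -2 111 0"

```text
t: 2.65
tcp_pos: [0.5731, -0.0536, 0.189]
tool_rot: [-0.001, 1.0, 0.0, -0.0]
force: [0.6, -0.2, 0.5]
finger_gap: 1.001
gripper_force: 0.0
```

```bash
python3 - <<'E'
from h import *
delta([.573,-.054,.188])
E
```

```text
turn [ 0.01 -0.01  0.09] shift [ 0.1 -0.4  1. ]
t 2.65 tcp [ 0.5731 -0.0536  0.189 ] F [ 0.6 -0.2  0.5] gap 1.001 0.0
```

Call:
move_arm --pt "0 0 0 0 0 0 0.4" --pt "0 0 0 0 0 0 0.6" --pt "0 0 0 0 0 0 0.8" --pt "0 0 0 0 0 0 0.8" --pt "0 0 0 0 0 0 0.8" --pt "0 0 0 0 0 0 0.8" --pt "0 0 0 0 0 0 0.8" --pt "0 0 0 0 0 0 0.8" --squeeze 30

```text
t: 3.32
tcp_pos: [0.5736, -0.0544, 0.1899]
tool_rot: [-0.0, 1.0, -0.0, 0.001]
force: [-1.4, 1.2, 6.0]
finger_gap: 0.417
gripper_force: 29.9
```

Call:
move_arm --pt "0 0 0 0 0 -8 0.8" --pt "0 0 0 0 0 -20 0.8" --pt "0 0 0 0 0 -40 0.8" --pt "0 0 0 0 0 -60 0.8" --pt "0 0 0 0 0 -80 0.8" --pt "0 0 0 0 0 -90 0.8" --pt "0 0 0 0 0 -90 0.8" --pt "0 0 0 0 0 -90 0.8" --pt "0 0 0 0 0 -90 0.8"

```text
t: 4.07
tcp_pos: [0.5722, -0.0541, 0.2776]
tool_rot: [-0.0, 1.0, 0.0, -0.001]
force: [0.3, -1.1, -1.5]
finger_gap: 0.42
gripper_force: 30.1
```

```bash
python3 - <<'E'
from h import *
delta([.546,-.339,.28])
s=snap("side","side2"); cv2.imwrite("pics/c2.png",cv2.resize(s["img"][120:290,180:380],None,fx=3.5,fy=3.5,interpolation=2)[:,:,::-1])
E
```

```text
turn [ 0.04 -0.14  0.02] shift [  26.4 -284.9   -2.5]
t 4.0667 tcp [ 0.5722 -0.0541  0.2776] F [ 0.3 -1.1 -1.5] gap 0.42 30.1113910228014
```

View pics/c2.png

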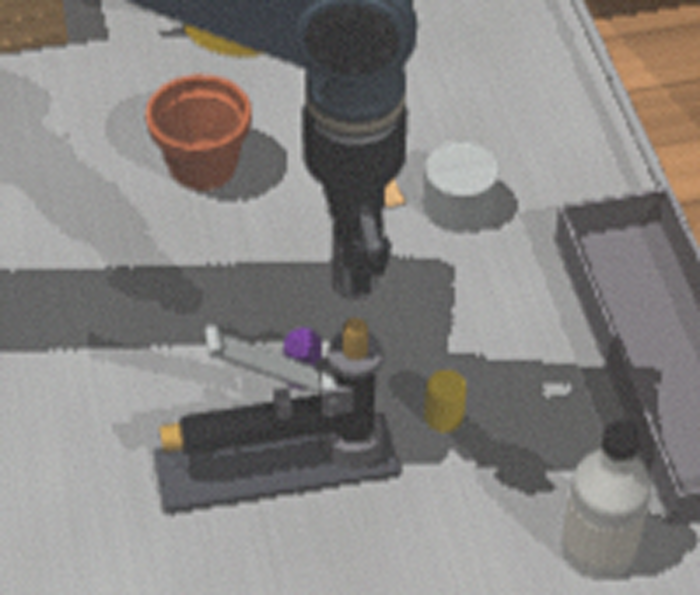

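The nozzle is now bare brass at crop (355,340), and the grey cap hangs in the fingers at about (350,280). I'll check where the cap sits relative to the TCP.

```bash
python3 - <<'E'
from h import *
s=load("side2"); P=cloud(s)
print(proj(s,[[.573,-.054,.185],[.5722,-.0541,.2377],[.5722,-.0541,.2526]]))
for v in range(188,208,2):
    print(v,[tuple((P[v,u]*1000).astype(int))+(int(s["img"][v,u].sum()),) for u in range(270,296,4)])
E
```

```text
[[280.40899566 212.00460605]
 [280.28825371 200.17828757]
 [280.33069926 196.68986848]]
188 [(np.int64(597), np.int64(196), np.int64(3), 510), (np.int64(611), np.int64(196), np.int64(0), 464), (np.int64(558), np.int64(-82), np.int64(323), 150), (np.int64(569), np.int64(-82), np.int64(321), 181), (np.int64(572), np.int64(-110), np.int64(351), 330), (np.int64(581), np.int64(-115), np.int64(354), 229), (np.int64(677), np.int64(180), np.int64(1), 516)]
190 [(np.int64(595), np.int64(190), np.int64(0), 500), (np.int64(609), np.int64(187), np.int64(0), 456), (np.int64(558), np.int64(-84), np.int64(318), 169), (np.int64(560), np.int64(-117), np.int64(353), 209), (np.int64(571), np.int64(-117), np.int64(351), 335), (np.int64(581), np.int64(-117), np.int64(349), 190), (np.int64(675), np.int64(171), np.int64(1), 515)]
192 [(np.int64(594), np.int64(183), np.int64(-1), 510), (np.int64(608), np.int64(182), np.int64(-3), 444), (np.int64(559), np.int64(-79), np.int64(303), 164), (np.int64(560), np.int64(-119), np.int64(349), 170), (np.int64(570), np.int64(-121), np.int64(349), 207), (np.int64(580), 
[... 1935 characters left out ...]
, np.int64(130), np.int64(0), 303), (np.int64(596), np.int64(130), np.int64(-3), 296), (np.int64(562), np.int64(-66), np.int64(238), 215), (np.int64(573), np.int64(-69), np.int64(239), 222), (np.int64(635), np.int64(121), np.int64(-2), 301), (np.int64(647), np.int64(115), np.int64(0), 308), (np.int64(660), np.int64(113), np.int64(0), 314)]
206 [(np.int64(580), np.int64(121), np.int64(0), 302), (np.int64(593), np.int64(119), np.int64(0), 298), (np.int64(606), np.int64(115), np.int64(1), 301), (np.int64(620), np.int64(117), np.int64(-4), 305), (np.int64(634), np.int64(115), np.int64(-6), 292), (np.int64(646), np.int64(109), np.int64(-3), 295), (np.int64(659), np.int64(107), np.int64(-3), 304)]
```

Call:
move_arm --pt "0 0 0 3 -30 0 0.8" --pt "0 0 0 6 -65 0 0.8" --pt "0 0 0 9 -100 0 0.8" --pt "0 0 0 13 -140 0 0.8" --pt "0 0 0 16 -180 0 0.8" --pt "0 0 0 20 -220 0 0.8" --pt "0 0 0 23 -250 0 0.8" --pt "0 0 0 25 -275 0 0.8" --pt "0 0 0 26 -285 0 0.8" --pt "0 0 0 26 -285 0 0.8" --pt "0 0 0 26 -285 0 0.8" --pt "0 0 0 26 -285 0 0.8"

```text
t: 5.12
tcp_pos: [0.5471, -0.3373, 0.2781]
tool_rot: [-0.001, 1.0, 0.001, -0.001]
force: [-0.6, -0.7, -0.7]
finger_gap: 0.418
gripper_force: 30.2
```

```bash
python3 - <<'E'
from h import *
delta([.546,-.339,.0465])
E
```

```text
turn [ 0.13 -0.08  0.1 ] shift [  0.8  -2.2 231.6]
t 5.1167 tcp [ 0.5471 -0.3373  0.2781] F [-0.6 -0.7 -0.7] gap 0.418 30.16115963459015
```

Call:
move_arm --pt "0 0 0 0 -1 30 0.8" --pt "0 0 0 0 -1 65 0.8" --pt "0 0 0 0 -1 100 0.8" --pt "0 0 0 0 -1 135 0.8" --pt "0 0 0 0 -1 170 0.8" --pt "0 0 0 0 -1 200 0.8" --pt "0 0 0 0 -1 215 0.8" --pt "0 0 0 0 -1 223 0.8" --pt "0 0 0 0 -1 225 0.8" --pt "0 0 0 0 -1 225 0.8" --pt "0 0 0 0 -1 225 0.8"

```text
t: 6.03
tcp_pos: [0.5483, -0.3404, 0.0554]
tool_rot: [-0.001, 1.0, -0.001, 0.001]
force: [0.0, -0.3, -0.7]
finger_gap: 0.414
gripper_force: 30.2
```

Call:
move_arm --pt "0 0 0 0 0 1 0.8" --pt "0 0 0 0 0 2 0.8" --pt "0 0 0 0 0 3 0.8" --pt "0 0 0 0 0 4 0.8" --pt "0 0 0 0 0 4 0.8" --pt "0 0 0 0 0 4 0.8"

```text
t: 6.53
tcp_pos: [0.5472, -0.3403, 0.0499]
tool_rot: [-0.0, 1.0, 0.0, -0.0]
force: [0.2, -0.2, -0.7]
finger_gap: 0.417
gripper_force: 30.2
```

Call:
move_arm --pt "0 0 0 0 0 1 0.8" --pt "0 0 0 0 0 2 0.8" --pt "0 0 0 0 0 3 0.8" --pt "0 0 0 0 0 3 0.8" --pt "0 0 0 0 0 3 0.8"

```text
t: 6.95
tcp_pos: [0.5472, -0.3402, 0.0466]
tool_rot: [-0.0, 1.0, 0.0, -0.0]
force: [0.2, 0.3, -0.8]
finger_gap: 0.415
gripper_force: 30.2
```

Call:
move_arm --pt "0 0 0 0 0 0.5 0.8" --pt "0 0 0 0 0 1 0.8" --pt "0 0 0 0 0 1 0.8"

```text
t: 7.2
tcp_pos: [0.5473, -0.3403, 0.046]
tool_rot: [-0.0, 1.0, -0.0, 0.0]
force: [-0.6, 0.8, 0.5]
finger_gap: 0.421
gripper_force: 30.2
```

Call:
move_arm --pt "0 0 0 0 0 0.5 0.8" --pt "0 0 0 0 0 1 0.8" --pt "0 0 0 0 0 1 0.8"

```text
t: 7.45
tcp_pos: [0.5473, -0.3403, 0.046]
tool_rot: [-0.0, 1.0, -0.0, 0.0]
force: [-1.3, 1.6, 6.5]
finger_gap: 0.416
gripper_force: 30.7
```

Contact with the floor at 6.5 N. I'll open gently, then retreat straight up.

Call:
move_arm --pt "0 0 0 0 0 -0.5 0.55" --pt "0 0 0 0 0 -0.5 0.5" --pt "0 0 0 0 0 -0.5 0.4" --pt "0 0 0 0 0 -0.5 0.3" --pt "0 0 0 0 0 -0.5 0.25" --pt "0 0 0 0 0 -0.5 0.25" --pt "0 0 0 0 0 -0.5 0.25"

```text
t: 8.03
tcp_pos: [0.5472, -0.3402, 0.0452]
tool_rot: [-0.0, 1.0, 0.0, -0.0]
force: [0.2, 0.0, 0.1]
finger_gap: 0.749
gripper_force: 0.0
```

Call:
move_arm --pt "0 0 0 0 0 -10 0.25" --pt "0 0 0 0 0 -30 0.25" --pt "0 0 0 0 0 -60 0.25" --pt "0 0 0 0 0 -95 0.25" --pt "0 0 0 0 0 -130 0.25" --pt "0 0 0 0 0 -165 0.25" --pt "0 0 0 0 0 -200 0.25" --pt "0 0 0 0 0 -230 0.25" --pt "0 0 0 0 0 -240 0.25" --pt "0 0 0 0 0 -240 0.25" --pt "0 0 0 0 0 -240 0.25"

```text
t: 8.95
tcp_pos: [0.5469, -0.34, 0.2854]
tool_rot: [-0.0, 1.0, -0.0, -0.0]
force: [0.1, 0.8, -0.2]
finger_gap: 0.754
gripper_force: 0.0
```

```bash
python3 - <<'E'
from h import *
delta([.4765,-.054,.26])
s=snap("side","side3"); P=cloud(s)
h=cv2.cvtColor(s["img"],cv2.COLOR_RGB2HSV)
m=(P[...,2]>.05)&(P[...,2]<.065)&(np.hypot(P[...,0]-.547,P[...,1]+.34)<.04); print(m.sum(),np.median(P[m],0))
cv2.imwrite("pics/c3.png",cv2.resize(s["img"][180:400,200:420],None,fx=2.5,fy=2.5,interpolation=2)[:,:,::-1])
E
```

```text
turn [-0.   -0.    0.03] shift [ 70.2 286.   25.3]
t 8.95 tcp [ 0.5469 -0.34    0.2854] F [ 0.1  0.8 -0.2] gap 0.754 0.0
115 [ 0.5477131  -0.34332572  0.05393971]
```

View pics/c3.png

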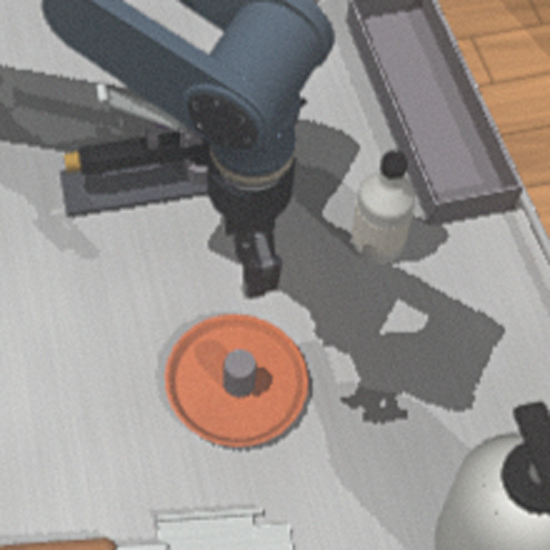

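The crop shows the grey cap standing upright at (240,370) in the middle of the saucer, with its top at z ≈ 54 mm and the gripper clear. Next I shut the fingers and go above the lever.

Call:
move_arm --pt "0 0 0 6 28 0 1" --pt "0 0 0 14 65 0 1" --pt "0 0 0 22 100 0 1" --pt "0 0 0 30 138 0 1" --pt "0 0 0 39 176 0 1" --pt "0 0 0 47 214 5 1" --pt "0 0 0 55 248 12 1" --pt "0 0 0 60 274 20 1" --pt "0 0 0 63 286 25 1" --pt "0 0 0 63 286 25 1" --pt "0 0 0 63 286 25 1" --pt "0 0 0 63 286 25 1"

```text
t: 10.0
tcp_pos: [0.485, -0.0557, 0.26]
tool_rot: [0.0, 1.0, -0.0, 0.0]
force: [0.7, 0.1, -0.3]
finger_gap: 0.002
gripper_force: 0.0
```

```bash
python3 - <<'E'
from h import *
delta([.484,-.054,.206])
s=snap("side","side4"); cv2.imwrite("pics/c4.png",cv2.resize(s["img"][130:290,180:340],None,fx=3.5,fy=3.5,interpolation=2)[:,:,::-1])
E
```

```text
turn [-0.05  0.02 -0.02] shift [ 1.   1.7 54. ]
t 10.0 tcp [ 0.485  -0.0557  0.26  ] F [ 0.7  0.1 -0.3] gap 0.002 0.0
```

View pics/c4.png

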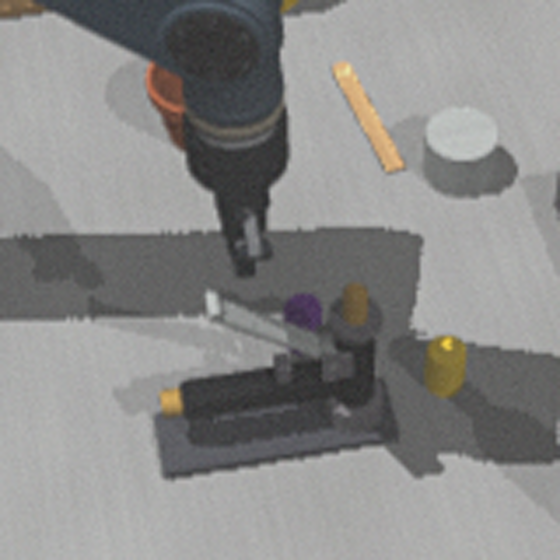

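The shut fingertips at (245,270) are right above the middle and outer part of the lever, inside the roll at (213,303). Descend to contact.

Call:
move_arm --pt "0 0 0 0 0 15 1" --pt "0 0 0 0 0 30 1" --pt "0 0 0 0 0 42 1" --pt "0 0 0 0 0 50 1" --pt "0 0 0 0 0 54 1" --pt "0 0 0 0 0 54 1" --pt "0 0 0 0 0 54 1"

```text
t: 10.63
tcp_pos: [0.4846, -0.0549, 0.2065]
tool_rot: [0.0, 1.0, -0.0, 0.0]
force: [0.6, 0.7, 0.7]
finger_gap: 0.001
gripper_force: 0.0
```

Now follow the arc to θ≈0.3.

Call:
move_arm --pt "0 0 0 1 1 5 1" --pt "0 0 0 4 1 9 1" --pt "0 0 0 7 1 13 1" --pt "0 0 0 10 1 17 1" --pt "0 0 0 13 1 21 1" --pt "0 0 0 16 1 26 1" --pt "0 0 0 18 1 31 1" --pt "0 0 0 20 1 35 1" --pt "0 0 0 22 1 39 1" --pt "0 0 0 22 1 39 1"

```text
t: 11.47
tcp_pos: [0.462, -0.0534, 0.1667]
tool_rot: [-0.0, 1.0, -0.0, -0.0]
force: [4.5, 0.7, 3.8]
finger_gap: 0.003
gripper_force: 2.3
```

```bash
python3 - <<'E'
from h import *
delta([.457,-.054,.137])
E
```

```text
turn [-0.01 -0.    0.03] shift [ 5.  -0.6 29.7]
t 11.4667 tcp [ 0.462  -0.0534  0.1667] F [4.5 0.7 3.8] gap 0.003 2.297975141555071
```

Call:
move_arm --pt "0 0 0 0 0 4 1" --pt "0 0 0 0 0 8 1" --pt "0 0 0 1 0 12 1" --pt "0 0 0 1 0 16 1" --pt "0 0 0 2 0 20 1" --pt "0 0 0 2 0 24 1" --pt "0 0 0 2 0 27 1" --pt "0 0 0 2 0 27 1"

```text
t: 12.13
tcp_pos: [0.457, -0.0531, 0.1396]
tool_rot: [-0.001, 1.0, 0.0, -0.004]
force: [-1.7, -2.4, 6.8]
finger_gap: 0.003
gripper_force: 3.3
```

Call:
move_arm --pt "0 0 0 0 0 1 1" --pt "0 0 0 0 0 2 1" --pt "0 0 0 0 0 3 1" --pt "0 0 0 0 0 3 1" --pt "0 0 0 0 0 3 1"

```text
t: 12.55
tcp_pos: [0.4569, -0.0532, 0.1371]
tool_rot: [-0.001, 1.0, 0.0, -0.004]
force: [-2.6, -2.9, 7.3]
finger_gap: -0.004
gripper_force: 3.8
```

Call:
move_arm --pt "0 0 0 0 0 1 1" --pt "0 0 0 0 0 2 1" --pt "0 0 0 0 0 2 1" --pt "0 0 0 0 0 2 1"

```text
t: 12.88
tcp_pos: [0.4569, -0.0531, 0.1364]
tool_rot: [-0.001, 1.0, 0.0, -0.003]
force: [-5.6, -2.7, 20.3]
finger_gap: 0.002
gripper_force: 10.0
```

Call:
move_arm --pt "0 0 0 0 0 1 1" --pt "0 0 0 0 0 2 1" --pt "0 0 0 0 0 2 1" --pt "0 0 0 0 0 2 1"

```text
t: 13.22
tcp_pos: [0.4569, -0.0532, 0.1358]
tool_rot: [-0.001, 1.0, -0.0, -0.003]
force: [-7.0, -1.7, 32.6]
finger_gap: 0.001
gripper_force: 16.7
```

```bash
python3 - <<'E'
from h import *
s=snap("side","side5"); cv2.imwrite("pics/c5.png",cv2.resize(s["img"][160:360,190:340],None,fx=3,fy=3,interpolation=2)[:,:,::-1])
delta([.457,-.054,.137])
E
```

```text
turn [-0.02 -0.34  0.14] shift [-0.1 -0.8 -1.2]
t 13.2667 tcp [ 0.4569 -0.0532  0.1358] F [-7.5 -2.  33.2] gap 0.004 16.63015558384359
```

View pics/c5.png

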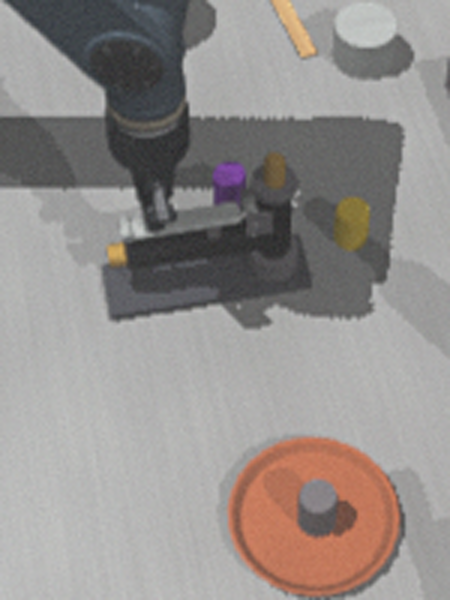

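The lever is level on its stop at (190,220) with the fingers on it at (160,210), and the cap stands in the saucer at (318,508). Handing in.

```bash
python3 -c "
from station import order
print(order.sign_off())"
```

```text
the job is handed in; nothing more can be done
None
```

The job is handed in: the grey cap stands open end down in the saucer, released, and the fingers are holding the trigger against its stop with about 33 N, at 13.3 s of the 58 s allowed.

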